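Release and swing open the spring lid of the nozzle box

TASK

Open the small grey nozzle box that stands near the bench's front edge, by the right-hand end of the big coder: press its release tab down with the fingertips so that the lid springs up part of the way by itself, then push the lid all the way over until it lies back against its stop and stays there. Nothing needs to be picked up: leave the loose things standing about where they are, and finish with the hand clear.

Things in the scene. Friction and masses are not known exactly. Their poses are not given: they have to be found in the camera images.
- nozzle_box: Grey plastic box fixed to the bench, 80 (x) by 90 (y) by 40 mm tall, walls 4 mm, open on top under its lid; foam and brass nozzles inside reach 32 mm above the bench. Origin: centre of its underside. Its x axis points from the release tab (front) to the lid's hinge (rear), z up. Its front looks to the robot's left.
- flip_lid (a joint): Angle of the box's lid, rad: 0 shut (latched), 1.9 fully open at its stop, leaning back past upright. Released, a spring lifts it to about 0.95, no further. Pushed past about 1.7 it falls back to the stop and stays there by its weight; left short of about 1.45 it falls back to about 0.95. It weighs about 50 g and swings freely.
- lid_hinge (a point): Middle of the lid's hinge line, at [0.040, 0, 0.043] in the box's frame; the line runs along the box's y axis.
- lid_edge (a point): Middle of the lid's free edge, 84 mm from the hinge line; moves with the lid. The lid is a flat plate 84 x 90 x 5 mm; shut, its edge overhangs the box's front by 4 mm. Sprung up at 0.95 the edge is at about [-0.009, 0, 0.111] in the box's frame.
- release_tab (a joint): Angle of the release tab, rad: 0 at rest, grows as its paddle is pressed down, stop at 0.32; a spring brings it back. It lets go of the lid at about 0.2. It turns about a pin at [-0.052, 0, 0.026] along y in the box's frame. Above the pin stands a hook, up to 51 mm above the bench, that tips outward by up to 8 mm as the paddle is pressed.
- tab_pad (a point): Point to press: top of the tab's black ribbed paddle, at [-0.080, 0, 0.0285] in the box's frame at rest; moves with the tab. The level paddle, 34 mm wide, sticks out from the middle of the box's front, from 52 to 96 mm before the origin. Pressed straight down here it lets go of the lid at about 4 N and 6 mm and meets its stop at about 6 N and 9 mm.
- cap_grey: small grey ribbed bottle cap, 29 mm across, 15 mm tall, beside the release tab. Loose; leave it alone. Origin: centre of its underside.
- loupe: pocket loupe, 24x29x12 mm, right of the nozzle box. Loose; leave it alone. Origin: centre of its underside.
- nozzle_case: flat dark hinged case, 80x112x33 mm, with no release tab; lies behind the print rail. Loose; leave it alone. Origin: centre of its underside.
- cap_black: black bottle cap, 39 mm across, 16 mm tall, left of the nozzle box, before its tab. Loose; leave it alone. Origin: centre of its underside.
- torch: black hand torch lying down, 97 mm long, 31 mm thick, left of the nozzle box. Loose; leave it alone. Origin: centre of its underside.
- tape: roll of beige tape lying flat, 106 mm across, 25 mm tall. Loose; leave it alone. Origin: centre of its underside.
- marker: black marker pen lying down, 136 mm long, 17 mm thick. Loose; leave it alone. Origin: centre of its underside.

How it is judged (in metres and radians):
On the way:
1. the release tab has been pressed and the lid has sprung up part of the way (0.5 to 1.2 rad) (value of joint flip_lid between 0.5 and 1.2 rad), for 0.2 s.
At the end, for the whole second after the job is handed in: The lid lies back at its stop (lid angle above 1.78 of 1.9 rad) and is at rest, and the release tab is back up (below 0.08 rad) (value of joint flip_lid between 1.78 and 2 rad and velocity of joint flip_lid between -0.1 and 0.1 rad/s and value of joint release_tab below 0.08 rad); the robot touches nothing.
It fails at once if a loose thing (cap, loupe, case, torch, tape or marker) is moved by more than 30 mm or lifted (distance of any of cap_grey, loupe, nozzle_case, cap_black, torch, tape, marker from where it was at the start of the episode above 0.03 m).
It also fails if it takes over 32 s, if anything falls off the work surface, if the arm or the gripper's body presses on something with over 40 N, if the wrist force passes 120 N, or if a joint passes its speed limit or range.

ROBOT

A 6-joint arm with a two-finger parallel gripper is mounted at the origin on a cart in front of the work surface, level with it; the furniture and walls round the work are solid. World frame = base frame: x ahead of the robot, y to its left, z up, the work surface at z = 0. Lengths are in mm, angles in rad, forces in N, time in s.
With the tool pointing down it reaches from about 300 to 850 mm from the base axis. Payload 4.2 kg.
Tool frame: the origin (TCP) lies midway between the tips of the shut fingers; the grasp point (between the pads) lies 19 mm behind it; z points along the fingers, y is the line along which they close (so a half turn about z gives the same grasp; the last joint's range is limited). The gripper opens to 91 mm and grips with 3 to 60 N. Pads are 32 mm wide; open, the fingers measure 118 mm over their backs; the gripper's body (76 mm by 178 mm) begins 60 mm behind the grasp point.
Start: joints at [1.223, 0.32, 1.565, -0, 1.257, -0.02], TCP at [185.13, 544.399, 213.976] pointing down, gripper open.
Joint ranges: [-3.11, 3.11], [-0.84, 2.01], [0.21, 2.61], [-1.34, 4.49], [0.05, 2.63], [-2.56, 2.56]. Speed limits (rad/s): [2.57, 2.57, 3.14, 3.14, 3.14, 3.14].

INTERFACE

Orientations are given as a 3x3 rotation matrix whose columns are the frame's x, y, z axes.
In Python, from plant import ctrl gives the robot as it stands. The module is installed in compiled form; this text tells all that it offers.
- The arm moves only by the shell command python3 -m creep 'ROWS' [OPENING]. ROWS is JSON, a list that holds one entry, the list of rows, each a list of 4 numbers: the shift along the tool's x, y, z in mm, then the turn about the tool's z in degrees. In form: [[[dx, dy, dz, yaw], ...]]. A call has 1 to 10 rows; each row shifts and turns the commanded pose from where the row before left it, along the tool's axes as they then stand; what a row does not reach is not made up. A row lasts 1/12 s, in which the tool goes at most 41.7 mm and 7.16 degrees, less where a joint would pass 70% of its speed; a pose out of reach is approached as far as the arm can. A call with a gripper value outside its range is refused whole. OPENING is the opening, from -1 (shut) to 1 (fully open), so that 0 is half open, set as the call begins (- or left out, the last holds). The fingers move at their own pace and stop on an object; the grip force is fixed at half the most. Time passes only in rows, so rows that do not move let the fingers close. It gives the time, the measured TCP pose, the force, the opening and the grip force at its end, in the units of the state.
- ctrl.get_obs(): the state, without advancing time (a new reading comes with each control period).
- ctrl.get_image(name): name is "side" or "top"; returns a dict with "pixels" (384x512x3 uint8, red, green, blue), "camera_matrix" (3x3 intrinsics, pixels), "distortion" ([k1, k2, p1, p2, k3] as OpenCV has them; the pictures are not rectified), "rvec" (rotation vector, rad) and "tvec" (3), from world to camera coordinates, as OpenCV has them. Camera axes: x right, y down, z forward; pixel columns grow to the right and rows downward; lengths in mm; the calibration is good to about 2 mm. A picture is of the moment at which its call begins. There is no depth.
- ctrl.hand_in(): hands the job in; it is judged then, once.
The state is a dict: "time_s": time; "qpos": joint angles; "joint_velocities": joint speeds; "tau": joint torques, N m; "ee_pos": TCP position; "ee_rot": TCP orientation; "ft_force": force on the tool from outside, world axes, zero at the start; "torque": the same for the moment, N m; "width": finger opening in mm; "finger_force": force on a finger pad.
Only numpy, scipy, OpenCV 4.12 (cv2) and the standard library are available. Lean on these libraries where they do the work, as an engineer would, in place of code of your own. Each camera call takes 0.05 s, during which the arm holds its last target. There are 200 camera calls.

## Working session

There is one attempt and no reset: what is moved stays moved. The work goes in short steps, Python scripts to look and compute and a shell command to move; the robot and the scene stay as the last step left them, time stands still between calls to the robot, and variables do not carry over. Pictures are saved under pics/ and viewed, at most 10 in all, crops included, and the job is handed in when it is done.

```bash
mkdir -p pics
cat > h.py <<'E'
import numpy as np, cv2
from plant import ctrl
def snap(n,f):
    d=ctrl.get_image(n); cv2.imwrite('pics/'+f,d['pixels'][:,:,::-1]); return d
def ray(d,u,v):
    p=cv2.undistortPoints(np.array([[[u,v]]],float),np.array(d['camera_matrix'],float),np.array(d['distortion'],float))[0,0]
    R=cv2.Rodrigues(np.array(d['rvec'],float))[0]; t=np.array(d['tvec'],float).ravel()
    r=R.T@np.array([p[0],p[1],1]); return -R.T@t, r
def onz(d,u,v,z):
    c,r=ray(d,u,v); return c+r*(z-c[2])/r[2]
def proj(d,P):
    return cv2.projectPoints(np.array(P,float).reshape(-1,1,3),np.array(d['rvec'],float),np.array(d['tvec'],float),np.array(d['camera_matrix'],float),np.array(d['distortion'],float))[0][:,0]
E
python3 - <<'E'
from h import *
import pickle
T=snap('top','t0.png');S=snap('side','s0.png');pickle.dump((T,S),open('v0.pkl','wb'))
for d in(T,S): print(ray(d,256,192))
print(ctrl.get_obs()['ee_rot'])
E
```

```text
(array([ 298.5904459 ,  270.02251944, 1375.17065779]), array([ 0.16497104, -0.02508413, -0.98624522]))
(array([ 296.78800648, 1303.79129053,  469.10730549]), array([ 0.18826858, -0.9235279 , -0.334576  ]))
[[-9.46744413e-01  3.21985564e-01 -5.59852529e-04]
 [ 3.21986044e-01  9.46743326e-01 -1.43627074e-03]
 [ 6.75781990e-05 -1.54004600e-03 -9.99998812e-01]]
```

View pics/t0.png

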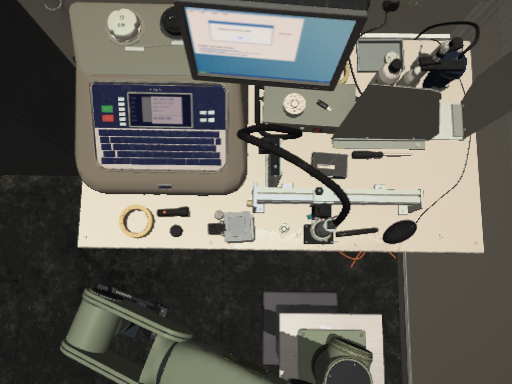

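View pics/s0.png

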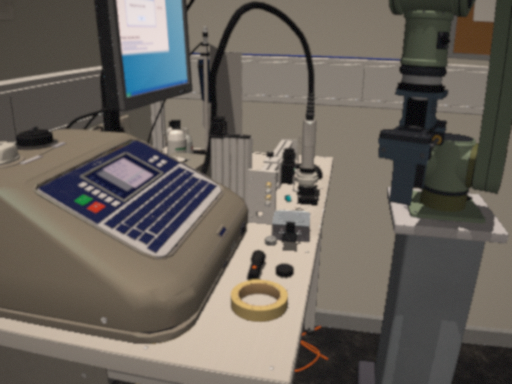

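Top view: the box is at about (238,227), its black tab at (215,229) pointing left, the grey cap at (219,214), the torch at (172,212), the black cap at (176,231) and the tape at (136,221). In the side view, the box is at (290,223) with its tab at (290,240).

Run:
```python
from h import *
import pickle
T,S=pickle.load(open('v0.pkl','rb'))
a=cv2.resize(T['pixels'][200:250,150:300,::-1],None,fx=5,fy=5,interpolation=cv2.INTER_CUBIC)
b=cv2.resize(S['pixels'][195:295,225:345,::-1],None,fx=3,fy=3,interpolation=cv2.INTER_CUBIC)
c=np.zeros((560,750,3),np.uint8);c[:250]=a;c[250:550,:360]=b
cv2.imwrite('pics/z0.png',c)
```

```text
(no output)
```

View pics/z0.png

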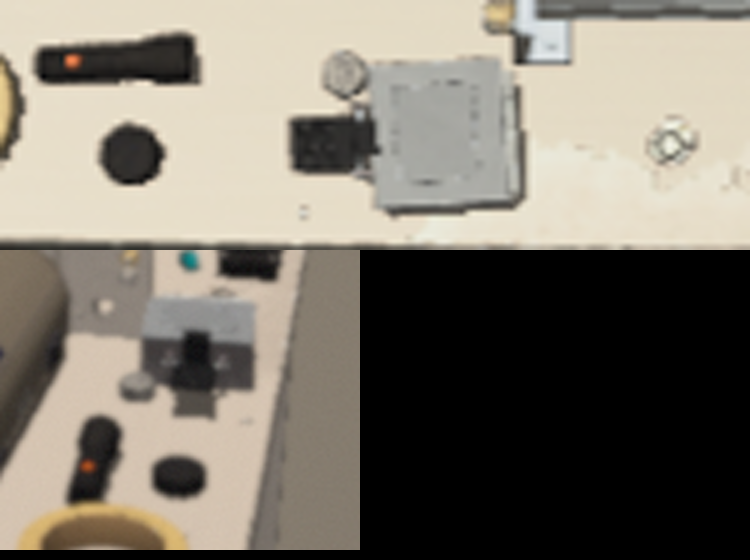

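The zoom shows the lid's corners at about (224,212), (250,212) and (225.4,241.6) in top-image pixels. The paddle's outer edge centre is at (208,229), with the cap just behind and beside it at (219,215).

Run:
```python
from h import *
import pickle
T,S=pickle.load(open('v0.pkl','rb'))
np.set_printoptions(precision=1,suppress=True)
def z(x,y,h): return onz(T,150+(x-2)/5,200+(y-2)/5,h)
tl,tr,bl,br=z(370,62,47),z(498,58,47),z(377,208,47),z(508,200,47)
print(tl,tr,bl,br)
pt,pb=z(290,117,28),z(290,172,28); pad=(pt+pb)/2
print('paddle edge',pt,pb,pad)
ax=((tr+br)-(tl+bl))[:2]; ay=((tl+tr)-(bl+br))[:2]
print('yaw x',np.degrees(np.arctan2(ax[1],ax[0])),'yaw y-90',np.degrees(np.arctan2(ay[1],ay[0]))-90)
print('lid c',(tl+tr+bl+br)/4)
for n,p in dict(cap=(346,73,15),bcap=(131,154,16),torchR=(197,60,20),torchL=(38,62,20),loupe=(672,142,10)).items(): print(n,z(*p))
c=lambda x,y,h: onz(S,225+(x-1)/3,195+(y-251)/3,h)
print('side lid front edge',c(140,337,45),c(253,345,45),'paddle end',c(175,388,28),c(215,388,28))
```

```text
[456.3 336.4  47. ] [459.9 256.9  47. ] [366.  330.2  47. ] [371.9 249.7  47. ]
paddle edge [423.2 386.9  28. ] [388.7 386.   28. ] [405.9 386.4  28. ]
yaw x -86.61916130750666 yaw y-90 -85.7089351507614
lid c [413.5 293.3  47. ]
cap [452.9 353.2  15. ]
bcap [399.6 487.6  16. ]
torchR [459.4 447.4  20. ]
torchL [456.8 547.9  20. ]
loupe [412.  145.1  10. ]
side lid front edge [454.4 343.3  45. ] [365.8 337.9  45. ] paddle end [418.4 393.3  28. ] [388.9 386.3  28. ]
```

Run:
```python
from h import *
import pickle
T,S=pickle.load(open('v0.pkl','rb'))
np.set_printoptions(precision=0,suppress=True)
for h in (0,60,100): print(h,'coder front',onz(T,160,194,h),'corner',onz(T,240,185,h),'right',onz(T,247,160,h),'rail L',onz(T,254,207,h),'scope',onz(T,305,235,h))
for h in (0,60,100): print(h,'side coder right end',onz(S,246,215,h),onz(S,205,312,h))
P=lambda x,y,z:np.array([413.6,291.3,0])+x*np.array([.0645,-.998,0])+y*np.array([.998,.0645,0])+[0,0,z]
print(P(-84,-3,0),P(-80,0,28),P(-50,0,0),P(31,0,0))
```

```text
0 coder front [518. 546.   0.] corner [551. 287.   0.] right [635. 266.   0.] rail L [479. 241.   0.] scope [391.  77.   0.]
60 coder front [508. 534.  60.] corner [540. 287.  60.] right [620. 266.  60.] rail L [472. 242.  60.] scope [387.  85.  60.]
100 coder front [502. 526. 100.] corner [533. 286. 100.] right [610. 266. 100.] rail L [466. 243. 100.] scope [385.  91. 100.]
0 side coder right end [549. 199.   0.] [518. 660.   0.]
60 side coder right end [517. 341.  60.] [490. 742.  60.]
100 side coder right end [495. 435. 100.] [471. 797. 100.]
[405. 375.   0.] [408. 371.  28.] [410. 341.   0.] [416. 260.   0.]
```

```bash
python3 -m creep '[[[-32.6,-11.4,0,0],[-32.6,-11.4,0,0],[-32.6,-11.4,0,0],[-32.6,-11.4,0,0],[-32.6,-11.4,0,0],[-32.6,-11.4,0,0],[-32.6,-11.4,0,0],[-32.6,-11.4,0,0]]]' -1
python3 -m creep '[[[0,0,10,6.75],[0,0,10,6.75],[0,0,10,6.75],[0,0,10,6.75],[0,0,10,6.75],[0,0,10,6.75],[0,0,10,6.75],[0,0,10,6.75],[0,0,10,6.75],[0,0,10,6.75]]]' -1
python3 - <<'E'
from h import *
o=ctrl.get_obs();print(o['ee_pos'],o['ee_rot'],o['ft_force'],o['width'],o['qpos'])
E
```

```text
time_s: 0.77
ee_pos: [403.6, 372.7, 213.6]
ee_rot: [[-0.947, 0.322, -0.001], [0.322, 0.947, -0.0], [0.0, -0.0, -1.0]]
ft_force: [1.4, 0.4, -0.1]
width: 40.8
finger_force: 0.0
time_s: 1.6
ee_pos: [402.4, 373.9, 113.1]
ee_rot: [[-0.059, 0.998, -0.001], [0.998, 0.059, -0.001], [-0.0, -0.001, -1.0]]
ft_force: [-0.1, 0.8, 0.2]
width: 0.6
finger_force: 0.0
[402.42348734 373.85190925 113.08802249] [[-5.89902869e-02  9.98258326e-01 -6.79349508e-04]
 [ 9.98258442e-01  5.89899403e-02 -5.19335751e-04]
 [-4.78356450e-04 -7.08802147e-04 -9.99999634e-01]] [-0.0831322   0.8343932   0.20265792] 0.5769563074438165 [7.27631676e-01 3.64103465e-01 1.77169782e+00 7.57625139e-05
 1.00664409e+00 6.68566748e-01]
```

```bash
python3 -m creep '[[[0,0,20,0],[0,0,20,0],[0,0,20,0],[0,0,8,0],[0,0,0,0]]]'
python3 - <<'E'
from h import *
T=snap('top','t1.png');S=snap('side','s1.png')
a=cv2.resize(T['pixels'][185:255,170:290,::-1],None,fx=5,fy=5)[:,:390+210]
b=cv2.resize(S['pixels'][170:290,235:345,::-1],None,fx=2,fy=2)
c=np.zeros((600,600,3),np.uint8);c[:350]=a;c[350:590,:220]=b;cv2.imwrite('pics/z1.png',c)
E
```

```text
time_s: 2.02
ee_pos: [401.4, 372.9, 43.8]
ee_rot: [[-0.065, 0.998, -0.004], [0.998, 0.065, -0.003], [-0.003, -0.004, -1.0]]
ft_force: [-0.9, -0.3, -0.2]
width: 0.5
finger_force: 0.0
```

View pics/z1.png

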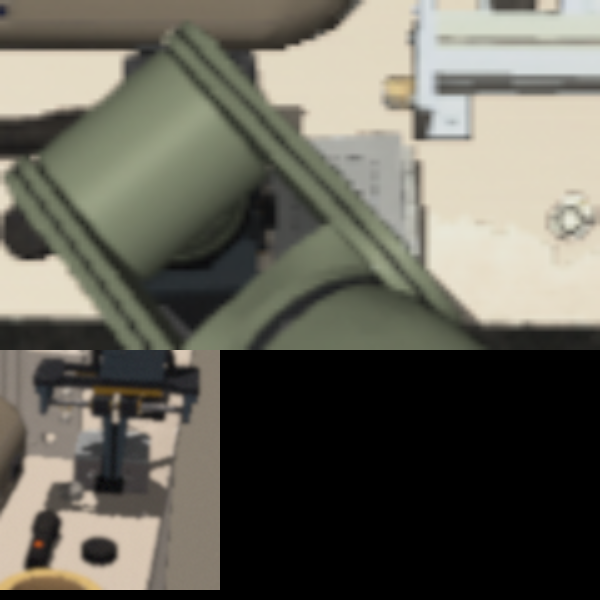

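The fingertips are centred over the paddle (side crop, about (108,483)), and the body clears the coder. I'll press now.

```bash
python3 -m creep '[[[0,0,8,0],[0,0,5,0],[0,0,3,0],[0,0,2,0],[0,0,2,0],[0,0,2,0],[0,0,0,0],[0,0,0,0]]]'
```

```text
time_s: 2.78
ee_pos: [402.7, 374.3, 25.0]
ee_rot: [[-0.065, 0.998, 0.0], [0.998, 0.065, 0.001], [0.001, 0.0, -1.0]]
ft_force: [-2.0, -0.8, 9.1]
width: 0.8
finger_force: 3.8
```

```bash
python3 -m creep '[[[0,0,-5,0],[0,0,-10,0],[0,0,-10,0],[0,0,0,0]]]'
python3 - <<'E'
from h import *
T=snap('top','t2.png');S=snap('side','s2.png')
a=cv2.resize(T['pixels'][185:255,170:290,::-1],None,fx=5,fy=5)
b=cv2.resize(S['pixels'][170:290,235:345,::-1],None,fx=2,fy=2)
c=np.zeros((600,600,3),np.uint8);c[:350]=a;c[350:590,:220]=b;cv2.imwrite('pics/z2.png',c)
E
```

```text
time_s: 3.12
ee_pos: [404.0, 375.2, 51.3]
ee_rot: [[-0.065, 0.998, 0.003], [0.998, 0.065, 0.003], [0.003, 0.004, -1.0]]
ft_force: [0.3, -0.3, 0.4]
width: 0.3
finger_force: 0.0
```

View pics/z2.png

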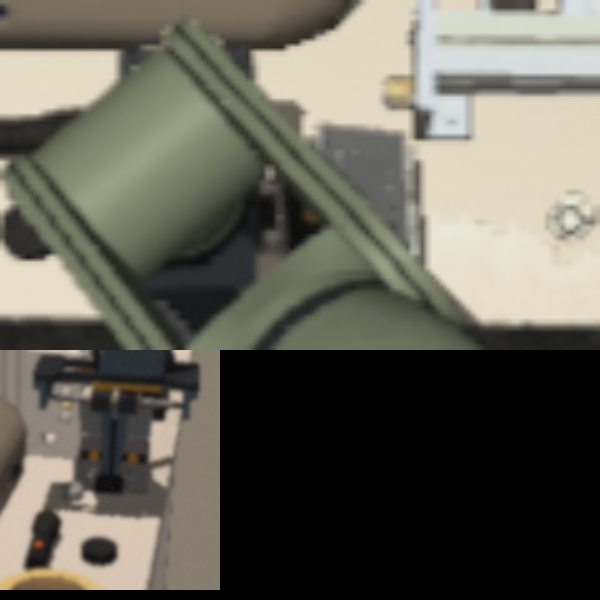

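The lid has sprung up: its edge has moved back and the brass nozzles show in the side crop. Next I'll raise the hand and push the lid over.

```bash
python3 -m creep '[[[0,0,-14,0],[0,0,-13,0],[0,0,0,0],[-12,0,0,0],[-12,0,0,0],[-12,0,0,0],[-10,0,0,0],[-8,0,0,0],[-8,0,0,0]]]'; python3 -m creep '[[[-8,0,0,0],[-8,0,0,0],[-8,0,0,0],[-7,0,0,0],[-6,0,0,0],[-6,0,0,0],[-5,0,0,0],[-5,0,0,0],[0,0,0,0],[0,0,0,0]]]'
```

```text
time_s: 3.97
ee_pos: [406.8, 311.1, 75.8]
ee_rot: [[-0.064, 0.998, -0.0], [0.998, 0.064, 0.0], [0.0, -0.0, -1.0]]
ft_force: [0.4, 1.6, 1.3]
width: 0.5
finger_force: 0.4
time_s: 4.8
ee_pos: [410.2, 259.7, 76.0]
ee_rot: [[-0.064, 0.998, 0.0], [0.998, 0.064, 0.001], [0.001, 0.0, -1.0]]
ft_force: [-1.0, 3.0, -1.0]
width: 0.3
finger_force: 1.3
```

```bash
python3 -m creep '[[[8,0,0,0],[16,0,0,0],[20,0,-10,0],[25,0,-20,0],[25,0,-30,0],[30,0,-30,0],[30,0,-30,0],[0,0,0,0]]]'
python3 - <<'E'
from h import *
T=snap('top','t3.png');S=snap('side','s3.png')
a=cv2.resize(T['pixels'][185:255,170:290,::-1],None,fx=5,fy=5)
b=cv2.resize(S['pixels'][170:290,235:345,::-1],None,fx=2,fy=2)
c=np.zeros((600,600,3),np.uint8);c[:350]=a;c[350:590,:220]=b;cv2.imwrite('pics/z3.png',c)
E
```

```text
time_s: 5.47
ee_pos: [402.4, 419.4, 201.1]
ee_rot: [[-0.069, 0.998, 0.01], [0.998, 0.069, 0.011], [0.011, 0.01, -1.0]]
ft_force: [0.1, 1.2, 0.9]
width: 0.5
finger_force: 0.0
```

View pics/z3.png

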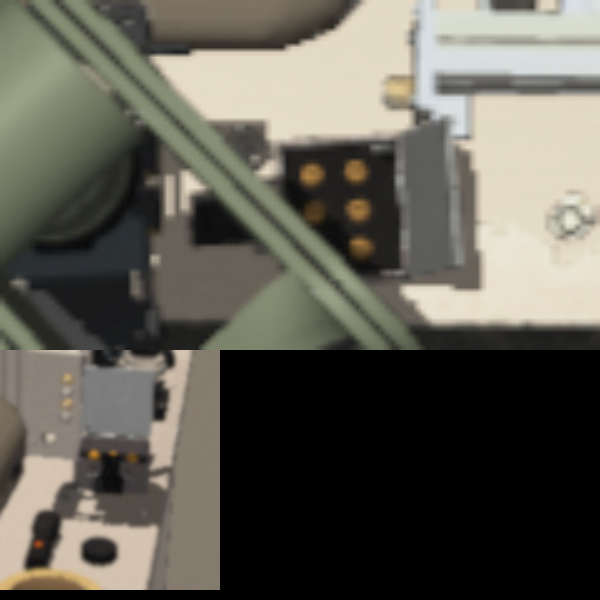

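The lid is leaning back past upright, its edge at about (262,223) in the top view, and the hand is clear. A numeric check of the edge comes next, and I'll let the arm settle first.

```bash
python3 -m creep '[[[0,0,0,0],[0,0,0,0],[0,0,0,0],[0,0,0,0],[0,0,0,0],[0,0,0,0]]]'
python3 - <<'E'
from h import *
T=ctrl.get_image('top')
for a in (1.57,1.7,1.8,1.9):
    P=lambda x,y,z:np.array([413.6,291.3,0])+x*np.array([.0645,-.998,0])+y*np.array([.998,.0645,0])+[0,0,z]
    print(a,(proj(T,[P(40-84*np.cos(a),0,43+84*np.sin(a))])-[170,185])*5)
E
```

```text
time_s: 6.07
ee_pos: [400.3, 411.5, 194.6]
ee_rot: [[-0.064, 0.998, -0.0], [0.998, 0.064, -0.0], [-0.0, -0.0, -1.0]]
ft_force: [0.2, -0.1, 1.2]
width: 0.3
finger_force: 0.0
1.57 [[405.95258099 189.0744695 ]]
1.7 [[424.58259676 188.22631549]]
1.8 [[438.64877302 187.7400666 ]]
1.9 [[452.30135754 187.40422802]]
```

```bash
python3 -c "
from plant import ctrl
print(ctrl.hand_in())"
```

```text
the job is handed in; nothing more can be done
None
```

I pressed the release tab, the lid sprang up, and I pushed it over to its stop (about 1.9 rad in the last picture); the hand was clear, no loose thing was touched as far as the pictures show, and the job was handed in at about 6 s, with no verdict returned.

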